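# Index a restored bowl round to the pigment jar and relock its turntable

### The arm

A 6-joint arm with a two-finger parallel gripper is mounted at the origin on the work surface; the furniture and walls round the work are solid. World frame = base frame: x ahead of the robot, y to its left, z up, the work surface at z = 0. Lengths are in mm, angles in rad, forces in N, time in s.
With the tool pointing down it reaches from about 350 to 775 mm from the base axis. Payload 5.5 kg.
Tool frame: the origin (TCP) lies at the very end of the fingers, on their centre line; the grasp point (between the pads) lies 19 mm behind it (ctrl.grip_depth is the distance from the TCP to the grasp point, in mm); z points along the fingers, y is the line along which they close (so a half turn about z gives the same grasp; the last joint's range is limited). The gripper opens to 85 mm and grips with 20 to 120 N. Pads are 22 mm wide; open, the fingers measure 114 mm over their backs; the gripper's body (76 mm by 85 mm) begins 54 mm behind the grasp point. The pads swing forward as they close: fully open they stand 13 mm farther back than shut.
Start: joints at [1.181, 0.313, 0.046, 1.304, 0, 1.431], TCP at [142.169, 557.189, 231.323] pointing down, gripper open.
Joint ranges: [-2.76, 2.76], [-0.86, 1.69], [-1.03, 1.26], [-2.2, 2.34], [-1.47, 1.5], [-3.14, 3.14]. Speed limits (rad/s): [2.57, 2.57, 3.14, 3.14, 3.14, 3.14].

### API

Orientations are given as [roll, pitch, yaw] about the fixed x, y, z axes, in that order (R = Rz(yaw) Ry(pitch) Rx(roll)).
In Python, from plant import ctrl, solver, imaging gives the robot as it stands. The module is installed in compiled form; this text tells all that it offers. Calls block until the motion is done:
- ctrl.reach(position, orientation): joint-space move of the TCP to a pose.
- ctrl.move_straight(position, attitude=None, rate=150): straight line of the TCP; attitude=None keeps the orientation; rate is the mean speed in mm/s.
- ctrl.movej(angles): joint-space move.
- ctrl.move_gripper(opening, grip_force=None): opening from 0.0 (shut) to 1.0 (fully open); grip_force is the grip in N (None keeps the last); returns when the fingers have stopped.
- ctrl.dwell(seconds).
- solver.solve_ik(position, orientation): joint angles nearest the present ones, or None.
- imaging.read_camera(name): name is "scene" or "top"; returns a dict with "img" (480x640x3 uint8, blue, green, red), "camera_matrix" (3x3 intrinsics, pixels), "R" (3x3) and "t" (3): a world point X has camera coordinates R X + t. Camera axes: x right, y down, z forward; pixel columns grow to the right and rows downward; lengths in mm; the calibration is good to about 2 mm. A picture is of the moment at which its call begins. There is no depth.
A pose or a line that the arm cannot do raises ctrl.MotionError and nothing moves.
- ctrl.close_job(): hands the job in; it is judged then, once.
Readings, each from a call of its own:
- ctrl.current_time(): time.
- ctrl.current_q(): joint angles.
- ctrl.current_dq(): joint speeds.
- ctrl.current_joint_efforts(): joint torques, N m.
- ctrl.current_ee_pos(): TCP position.
- ctrl.current_ee_rot(): TCP orientation.
- ctrl.current_ft_force(): force on the tool from outside, world axes, zero at the start.
- ctrl.current_torque(): the same for the moment, N m.
- ctrl.current_gripper_width(): opening from 0.0 (shut) to 1.0 (fully open).
- ctrl.current_finger_force(): force on a finger pad.
Only numpy, scipy, OpenCV 4.12 (cv2) and the standard library are available. Lean on these libraries where they do the work, as an engineer would, in place of code of your own. Each camera call takes 0.05 s, during which the arm holds its last target. There are 200 camera calls.

### The job

The fills of the mended bowl are to be retouched next on its other flank. The bowl stands loose on a turntable locked by a leaning spring plunger: pull the plunger's black T-knob out and twist it so that it stays out on its own, turn the table gently by its green handle, one notch towards the small red-lidded pigment jar, and let the plunger back in, twisted home and its pin fully dropped into the notch, so that the table is locked there. Leave the bowl standing centred on the table and do not shift the two jars beside it.

Things in the scene. Friction and masses are not known exactly. Their poses are not given: they have to be found in the camera images.
- index_stand: Grey cast stand, fixed to the bench. Origin: on the bench under the turntable's axis (vertical). Round foot 196 mm across; at bearing -120 deg in its frame (its right front, for the robot) a bracket carries the plunger, which leans 35 deg from vertical, outward. Top of the turntable 58 mm above the bench.
- wheel (a joint): Turn of the turntable (rad, 0 at the start, + anticlockwise from above; stops at +-1.25). Its rim has notches 13 mm wide for the 10 mm pin, about 0.79 rad apart, but hand-filed: a neighbour may be 0.07 rad off, so it has to be felt. In a notch: about +-0.02 rad of play. Free, it turns with 1 N at the handle (2-3 N while the pin rides on the rim) and stays where left.
- handle_grip (a point): Point on the turntable's upright green grip (round, 20 mm thick, spanning 58 to 152 mm above the bench), on its axis, 120 mm above the bench and 140 mm from the turntable's axis. At wheel = 0 it stands at bearing 80 deg in the stand's frame.
- knob_grip (a point): Centre of the black T-knob's bar: 50 mm long (the point's x axis), 16 mm thick (y), 28 mm deep along the plunger's axis (z, pointing up and out of the plunger). The bar's outer end is 11 mm beyond this point along z; the round flange under the bar, 38 mm across, has its top 14 mm below it. The point moves and turns with the knob.
- plunger (a joint): How far the plunger is drawn out along its axis (m): 0 = pin fully in a notch, 0.005 to 0.006 = pin riding on the rim between notches, about 0.0075 = held in the collar's rest notch, 0.014 = hard stop. A spring pulls it in, 8.5 N at 0 and 12 N at 0.014.
- knob (a joint): Twist of the T-knob (rad, + anticlockwise looking down its axis at it). At 0 its cross pin lies in the collar's deep slot. Drawn out over 0.011 m it can be twisted over a ridge to 1.22 (stop at 1.30), where, let go, it drops into a 2.5 mm deep rest notch that holds the plunger out. To return: draw out over 0.011 m again, twist to 0, let it spring in.
- wheel_top (a point): Centre of the turntable's cork pad, 58 mm above the bench.
- bowl: Dark glazed bowl with white fills, 206 mm across at the rim, 140 mm at the foot, 66 mm high, about 0.42 kg; it stands loose on the cork pad, its origin (centre of its underside) on the turntable's axis. Its rim is 124 mm above the bench.
- pigment_jar: Dark red jar with a red lid, 42 mm across, 48 mm high, origin at the centre of its underside; it stands about 260 mm from the turntable's axis, beside one of the two neighbouring stations of the green handle (about 45 deg to one side or the other of the handle's start). The table has to be turned that way.
- lacquer_jar: White jar with a black lid, 54 mm across, 62 mm high, origin at the centre of its underside; it stands in the like place on the other side.

How it is judged (in metres and radians):
On the way, in this order (a step that is already met when the one before it is completed fails the run):
1. the plunger is drawn out and twisted into its rest notch and stays out by itself, with no finger on it, the table not yet turned (value of joint plunger above 0.0065 m and value of joint knob above 0.9 rad and contact force between the fingers and index_stand below 0.1 N and value of joint wheel between -0.1 and 0.1 rad), for 0.2 s.
2. the table is turned out of its notch (more than 0.2 rad) ((value of joint wheel above 0.2 rad or value of joint wheel below -0.2 rad)), for 0.1 s.
At the end, for the whole second after the job is handed in: The green handle stands by the pigment jar (horizontally within 150 mm of its centre), the plunger's pin is fully in the notch (within 2 mm of home) with the knob twisted back (below 0.3 rad), the table is at rest, and the bowl stands level and still within 15 mm of the table's centre (horizontal distance between handle_grip and pigment_jar below 0.15 m and value of joint plunger below 0.002 m and value of joint knob below 0.3 rad and velocity of joint wheel between -0.05 and 0.05 rad/s and horizontal distance between bowl and wheel_top below 0.015 m and angle between bowl's own z axis and vertical below 0.05 rad and linear speed of bowl below 0.02 m/s); the robot touches nothing.
It fails at once if the bowl slides more than 20 mm off the table's centre or tips (horizontal distance between bowl and wheel_top above 0.02 m or angle between bowl's own z axis and vertical above 0.15 rad).
It fails at once if a jar is shifted by more than 10 mm (distance of any of pigment_jar, lacquer_jar from where it was at the start of the episode above 0.01 m).
It also fails if it takes over 72 s, if anything falls off the work surface, if the arm or the gripper's body presses on something with over 40 N, if the wrist force passes 120 N, or if a joint passes its speed limit or range.

## Working session

There is one attempt and no reset: what is moved stays moved. The work goes in short steps, each a Python script; the robot and the scene stay as the last script left them, time stands still between calls to the robot, and variables do not carry over. Pictures are saved under pics/ and viewed, at most 10 in all, crops included, and the job is handed in when it is done.

```bash
mkdir -p pics; python3 - <<'E'
from plant import ctrl, solver, imaging
import cv2, numpy as np
for n in("scene","top"):
    c=imaging.read_camera(n); cv2.imwrite(f"pics/{n}0.png",c["img"]); print(n,c["camera_matrix"].tolist(),np.round(c["R"],4).tolist(),np.round(c["t"],1).tolist(), np.round(-c["R"].T@c["t"],0))
print(ctrl.current_time(),ctrl.current_ee_rot(),ctrl.grip_depth)
E
```

```text
scene [[603.3586888181063, 0.0, 315.0123202023004], [0.0, 603.3586888181063, 239.56064606130408], [0.0, 0.0, 1.0]] [[0.8179, -0.5752, 0.0154], [-0.4256, -0.6228, -0.6565], [0.3872, 0.5304, -0.7542]] [-438.2, 361.4, 1122.4] [  78. -622. 1091.]
top [[497.55797519743317, 0.0, 318.6647285287858], [0.0, 497.55797519743317, 240.80424917999386], [0.0, 0.0, 1.0]] [[-0.0277, -0.9996, 0.0114], [-0.9839, 0.0252, -0.1767], [0.1763, -0.0161, -0.9842]] [96.9, 574.4, 1090.6] [ 376.  100. 1174.]
0.1 [-3.13996096e+00 -2.33561851e-04  2.89180294e+00] 18.700000000000003
```

View pics/scene0.png

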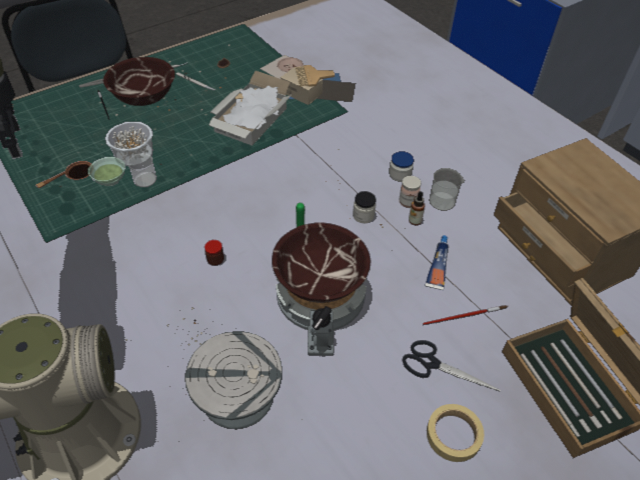

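View pics/top0.png

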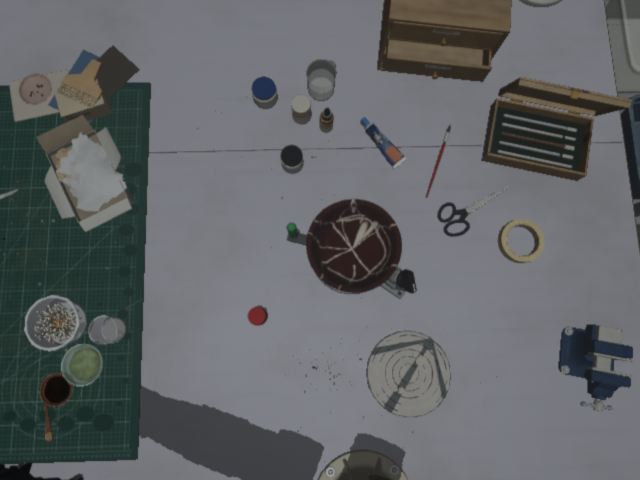

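The scene view shows the handle's top at about (300,207), knob (320,319), red jar (214,252) and lacquer jar (365,205). In the top view they are at (292,230), (407,281), (257,316) and (291,157), and the bowl is centred at (354,246). I'll zoom in on both views and segment.

```bash
cat > h.py <<'E'
from plant import ctrl, solver, imaging
import cv2, numpy as np
def cams(): return {n:imaging.read_camera(n) for n in("scene","top")}
def ray(c,uv):
    K,R,t=c["camera_matrix"],np.array(c["R"]),np.array(c["t"])
    return -R.T@t, R.T@np.linalg.inv(K)@np.array([uv[0],uv[1],1.])
def atz(c,uv,z):
    o,d=ray(c,uv); return o+d*(z-o[2])/d[2]
def tri(cs,a,b):
    P=[c["camera_matrix"]@np.c_[c["R"],c["t"]] for c in (cs["scene"],cs["top"])]
    X=cv2.triangulatePoints(P[0],P[1],np.array(a,float).reshape(2,1),np.array(b,float).reshape(2,1)).ravel()
    return X[:3]/X[3]
def proj(c,X):
    p=c["camera_matrix"]@(np.array(c["R"])@X+c["t"]); return p[:2]/p[2]
E
python3 - <<'E'
from h import *
cs=cams()
def blob(c,m,box):
    x0,y0,x1,y1=box; k=np.zeros_like(m);k[y0:y1,x0:x1]=m[y0:y1,x0:x1]
    n,l,s,ce=cv2.connectedComponentsWithStats(k); i=1+np.argmax(s[1:,4]); return ce[i],s[i],l==i
r={}
for n,boxes in dict(scene=dict(g=(285,195,315,235),r=(200,235,230,270),bowl=(265,215,380,305)),top=dict(g=(280,215,305,245),r=(240,300,275,335),bowl=(295,190,410,300))).items():
    im=cs[n]["img"].astype(int);b,g,rr=im[...,0],im[...,1],im[...,2]
    M=dict(g=(g>rr+25)&(g>b+25),r=(rr>b+80)&(rr>g+80),bowl=(abs(b-rr)>=0)&(rr-b>8)&(rr<140))
    for k in boxes:
        ce,s,l=blob(n,M[k].astype(np.uint8),boxes[k]); print(n,k,ce,s)
        if k=="bowl":
            h=cv2.convexHull(np.argwhere(l)[:,::-1].astype(np.int32)); e=cv2.fitEllipse(h);print(e); print("z124",atz(cs[n],e[0],124))
        if k=="g": print("z152", atz(cs[n],ce,152), atz(cs[n],ce,110))
        if k=="r": print(atz(cs[n],ce,48))
a=cv2.resize(cs["scene"]["img"][280:370,265:385],None,fx=5,fy=5,interpolation=cv2.INTER_CUBIC)
b=cv2.resize(cs["top"]["img"][245:315,355:435],None,fx=5,fy=5,interpolation=cv2.INTER_CUBIC)
cv2.imwrite("pics/a.png",a[:, :400] if 0 else np.hstack([a[:350,:400],b]))
E
```

```text
scene g [299.64827586 213.25517241] [296 203   8  23 145]
z152 [575.19147    117.41510199 152.        ] [597.46104143 150.51895398 110.        ]
scene r [212.77300613 246.2392638 ] [205 240  16  13 163]
[410.3385418  224.95133718  48.        ]
scene bowl [319.91587249 263.37002958] [ 272  223   98   82 6086]
((320.3880920410156, 264.1654052734375), (84.61007690429688, 97.29251098632812), 93.66486358642578)
z124 [544.37552183  -3.56302156 124.        ]
top g [291. 227.] [288 224   7   7  45]
z152 [589.47717518 140.3479478  152.        ] [598.26924185 142.01105128 110.        ]Traceback (most recent call last):
  File "<stdin>", line 11, in <module>
  File "<stdin>", line 5, in blob
    return _wrapfunc(a, 'argmax', axis=axis, out=out, **kwds)
    return bound(*args, **kwds)
ValueError: attempt to get argmax of an empty sequence
```

```bash
python3 - <<'E'
from h import *
cs=cams()
im=cs["top"]["img"].astype(int);b,g,rr=im[...,0],im[...,1],im[...,2]
def blob(m,box):
    x0,y0,x1,y1=box; k=np.zeros(m.shape,np.uint8);k[y0:y1,x0:x1]=m[y0:y1,x0:x1]
    n,l,s,ce=cv2.connectedComponentsWithStats(k); i=1+np.argmax(s[1:,4]); return ce[i],s[i],l==i
ce,s,l=blob((rr>b+50)&(rr>g+50),(240,300,275,335));print("r",ce,s,atz(cs["top"],ce,48))
ce,s,l=blob((rr-b>8)&(rr<140),(295,190,410,300)); h=cv2.convexHull(np.argwhere(l)[:,::-1].astype(np.int32)); e=cv2.fitEllipse(h);print(s,e,atz(cs["top"],e[0],124))
ims=cs["scene"]["img"].astype(int)
ce,s,l=blob(((ims[...,1]>ims[...,2]+25)&(ims[...,1]>ims[...,0]+25)),(285,195,315,235)); print("top of green scene at row 206:",tri(cs,(300,206.5),(291,227)))
a=cv2.resize(cs["scene"]["img"][295:365,280:360],None,fx=5,fy=5,interpolation=cv2.INTER_CUBIC)
b=cv2.resize(cs["top"]["img"][245:315,355:435],None,fx=5,fy=5,interpolation=cv2.INTER_CUBIC)
cv2.imwrite("pics/a.png",np.clip(np.hstack([a,b]).astype(float)*1.6,0,255))
E
```

```text
r [256.42592593 315.57407407] [249 308  16  16 216] [411.07015174 225.28796025  48.        ]
[ 307  200   94   93 5132] ((353.6507568359375, 245.5434112548828), (92.18798065185547, 94.0794677734375), 104.63092803955078) [551.40082865   8.1227397  124.        ]
top of green scene at row 206: [591.54647012 140.56651449 143.49016962][ WARN:0@1.599] global loadsave.cpp:1063 imwrite_ Unsupported depth image for selected encoder is fallbacked to CV_8U.
```

View pics/a.png

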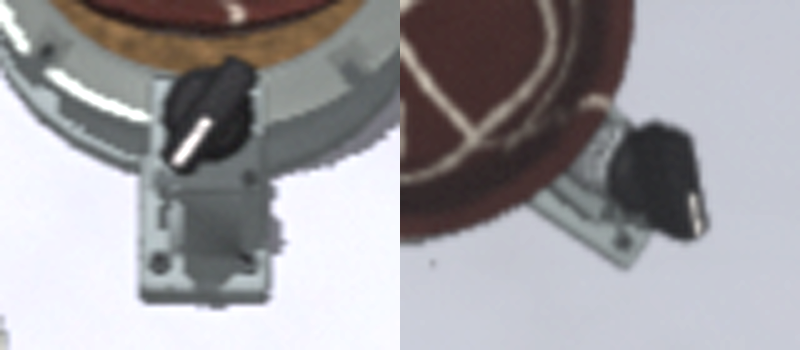

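```bash
python3 - <<'E'
from h import *
cs=cams()
o=tri(cs,(315.8,327.),(414.7,291.5)); i=tri(cs,(321.6,319.2),(412.6,283.8)); f=tri(cs,(329.5,308.5),(407,270.5))
print(o,i,f,o-i)
for X in(o,i,f): print([proj(cs[n],X).round(1).tolist() for n in cs])
C=np.array([551.4,8.1,0])
for brg in(-126.3,):
    a=np.radians(brg); rad=np.array([np.cos(a),np.sin(a),0]); z=np.sin(np.radians(35))*rad+np.array([0,0,np.cos(np.radians(35))])
    tang=np.array([-rad[1],rad[0],0]); up=np.cross(z,tang)
    print(rad,z,tang,up)
    for v in (o-i,): print("in frame", v@rad, (v@tang), v@z, v@np.cross(z,tang))
    for p in (o,i,f): print("pos", (p-C)@rad,(p-C)@tang,p[2])
E
```

```text
[ 451.17150317 -118.60097835  117.28177883] [ 467.46286585 -113.95967991  124.01880637] [ 494.87471564 -103.15004589  124.56209415] [-16.29136268  -4.64129845  -6.73702754]
[[315.5, 327.1], [414.9, 291.1]]
[[321.1, 319.3], [412.8, 283.2]]
[[329.4, 308.5], [407.0, 270.4]]
[-0.59201318 -0.80592828  0.        ] [-0.33956481 -0.46226147  0.81915204] [ 0.80592828 -0.59201318  0.        ] [0.48494881 0.6601778  0.57357644]
in frame 13.385255092458003 -10.381960092252289 2.1588170369021835 -14.828759318108144
pos 161.44849285721438 -5.768331329712353 117.28177883325147
pos 148.06323776475637 4.613628762539932 124.01880636941497
pos 123.12327166643476 20.306167981137747 124.56209414627925
```

```bash
cat > model.py <<'E'
from h import *
def frame(p):
    cx,cy,yaw,r,h,th=p   # knob_grip at radius r, height h
    a=yaw-np.radians(120); rad=np.array([np.cos(a),np.sin(a),0]); s,c=np.sin(np.radians(35)),np.cos(np.radians(35))
    z=s*rad+np.array([0,0,c]); t=np.array([-rad[1],rad[0],0]); u=np.cross(z,t)
    x=np.cos(th)*t+np.sin(th)*u; y=np.cross(z,x)
    C=np.array([cx,cy,0]); return C,C+r*rad+np.array([0,0,h]),np.c_[x,y,z],t,u
def handle(p,wheel=0,z=120,R=140):
    a=p[2]+np.radians(80)+wheel; return np.array([p[0]+R*np.cos(a),p[1]+R*np.sin(a),z])
def overlay(cs,p,name,wheel=0,boxes=((305,280,75,60),(375,250,55,60))):
    C,G,A,t,u=frame(p); out=[]
    ang=np.linspace(0,2*np.pi,60); circ=lambda c,r:[c+np.array([r*np.cos(q),r*np.sin(q),0]) for q in ang]
    curves=[circ(C+[0,0,124],103),circ(C,98),circ(handle(p,wheel,152),10),
      [G+A@np.array([19*np.cos(q),19*np.sin(q),-14]) for q in ang]]
    for zz in(11,-14): curves.append([G+A@np.array(v) for v in((25,8,zz),(-25,8,zz),(-25,-8,zz),(25,-8,zz),(25,8,zz))])
    for n,(x0,y0,w,h) in zip(("scene","top"),boxes):
        k=400/w; im=cv2.resize(cs[n]["img"][y0:y0+h,x0:x0+w],None,fx=k,fy=k,interpolation=cv2.INTER_CUBIC); im=np.clip(im*1.5,0,255).astype(np.uint8)
        for j,cv in enumerate(curves):
            q=np.array([(proj(cs[n],X)-[x0,y0]+.5)*k for X in cv]).round().astype(np.int32)
            cv2.polylines(im,[q],False,[(255,0,255),(255,255,0),(0,0,255),(0,255,255),(0,255,0),(0,128,0)][j],1)
        out.append(im)
    H=max(i.shape[0] for i in out); out=[cv2.copyMakeBorder(i,0,H-i.shape[0],0,0,cv2.BORDER_CONSTANT) for i in out]
    cv2.imwrite(name,np.hstack(out))
E
python3 - <<'E'
from model import *
from scipy.optimize import least_squares
cs=cams()
def res(p):
    C,G,A,t,u=frame(p); e=[]
    P=lambda n,X,uv,w=1:e.extend(w*(proj(cs[n],X)-uv))
    P("top",C+[0,0,124],(353.65,245.54),2)
    P("top",handle(p,0,152),(291.5,228))
    P("scene",handle(p,0,152),(300,207.5))
    P("scene",G+A@[25,0,11],(315.8,327)); P("top",G+A@[25,0,11],(414.7,291.5))
    P("scene",G+A@[-25,0,11],(328.4,307.6)); 
    P("scene",G+A@[3,0,11],(321.6,319.2),.5); P("top",G+A@[3,0,11],(412.6,283.8),.5)
    return np.array(e)
s=least_squares(res,[551,8,-.11,142,112,-2.2],x_scale=[1,1,.01,1,1,.05]); print(s.x.round(3).tolist(),s.fun.round(1)); np.save("p.npy",s.x); print(frame(s.x)[1])
overlay(cs,s.x,"pics/b.png",boxes=((265,195,120,170),(280,195,145,120)) and ((270,195,110,150),(280,200,140,110)))
E
```

```text
[552.016, 5.778, -0.082, 136.984, 116.865, -2.138] [ 2.2 -0.6 -0.9 -0.1 -1.8 -3.1 -1.   1.5 -0.1  0.4  0.5 -1.4 -0.3 -0.3
 -0.1 -0.4]
[ 474.06714608 -106.86635073  116.86534291]
```

View pics/b.png

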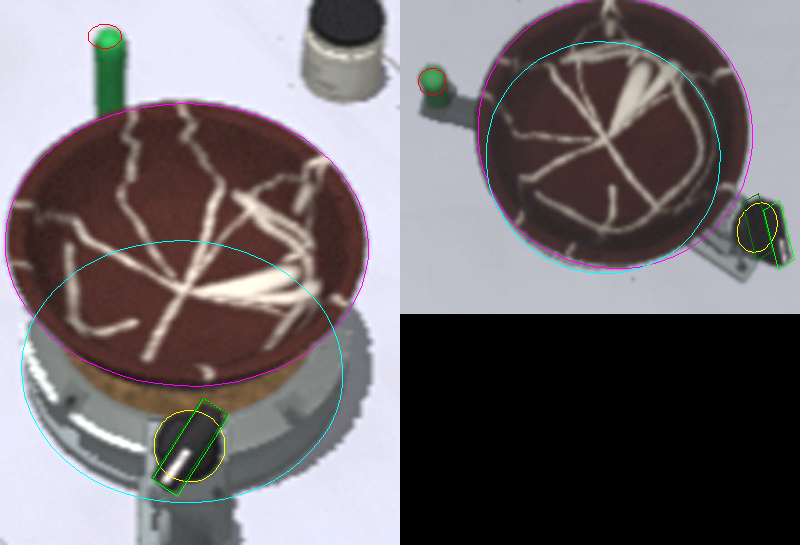

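The overlay fits both views to about 1 px, and the pigment jar lies on the + (anticlockwise) side. Next I check that all the poses are reachable.

```bash
cat >> model.py <<'E'
from scipy.spatial.transform import Rotation as Ro
P=np.load("p.npy"); C,G,A,T,U=frame(P); Z=A[:,2]
def rpy(M): return Ro.from_matrix(M).as_euler("xyz").tolist()
def knob_R(tw,flip): # tool z=-Z, y=+-bar y
    y=(Ro.from_rotvec(Z*tw).apply(A[:,1]))*flip; return np.c_[np.cross(y,-Z),y,-Z]
def hand_R(w,flip):
    a=P[2]+np.radians(80)+w; y=flip*np.array([-np.sin(a),np.cos(a),0]); z=np.array([0,0,-1.]); return np.c_[np.cross(y,z),y,z]
E
python3 - <<'E'
from model import *
for f in(1,-1):
    for tw in(0,1.22):
        for d in(-10,100):
            q=solver.solve_ik((G+d*Z).tolist(),rpy(knob_R(tw,f))); print("knob",f,tw,d,None if q is None else np.round(q,2))
    for w in(0,.4,.85):
        for z in(112,200):
            h=handle(P,w,z); q=solver.solve_ik(h.tolist(),rpy(hand_R(w,f))); print("hand",f,w,z,h.round(),None if q is None else np.round(q,2))
E
```

```text
knob 1 0 -10 [-0.75  0.24 -0.52  0.91  0.6   1.96]
knob 1 0 100 [-0.89  0.18 -0.36  1.23  0.58  1.8 ]
knob 1 1.22 -10 [-0.75  0.24 -0.52  0.91  0.6   0.74]
knob 1 1.22 100 [-0.89  0.18 -0.36  1.23  0.58  0.58]
hand 1 0 112 [588. 141. 112.] [ 0.1   0.43 -0.09  1.06  0.   -1.21]
hand 1 0 200 [588. 141. 200.] [ 0.1   0.38  0.07  1.26  0.   -1.21]
hand 1 0.4 112 [532. 144. 112.] [ 0.12  0.33 -0.23  1.01  0.   -1.6 ]
hand 1 0.4 200 [532. 144. 200.] [ 0.12  0.28 -0.08  1.21  0.   -1.6 ]
hand 1 0.85 112 [474. 122. 112.] [ 0.09  0.22 -0.38  0.97  0.   -2.08]
hand 1 0.85 200 [474. 122. 200.] [ 0.09  0.16 -0.23  1.18  0.   -2.08]
knob -1 0 -10 [-0.75  0.24 -0.52  0.91  0.6  -1.18]
knob -1 0 100 [-0.89  0.18 -0.36  1.23  0.58 -1.34]
knob -1 1.22 -10 [-0.75  0.24 -0.52  0.91  0.6  -2.4 ]
knob -1 1.22 100 [-0.89  0.18 -0.36  1.23  0.58 -2.56]
hand -1 0 112 [588. 141. 112.] [ 0.1   0.43 -0.09  1.06  0.    1.93]
hand -1 0 200 [588. 141. 200.] [0.1  0.38 0.07 1.26 0.   1.93]
hand -1 0.4 112 [532. 144. 112.] [ 0.12  0.33 -0.23  1.01  0.    1.55]
hand -1 0.4 200 [532. 144. 200.] [ 0.12  0.28 -0.08  1.21  0.    1.55]
hand -1 0.85 112 [474. 122. 112.] [ 0.09  0.22 -0.38  0.97  0.    1.06]
hand -1 0.85 200 [474. 122. 200.] [ 0.09  0.16 -0.23  1.18  0.    1.06]
```

```bash
python3 - <<'E'
from model import *
def st(s): print(s,round(ctrl.current_time(),1),np.round(ctrl.current_ee_pos(),1),"F",np.round(ctrl.current_ft_force(),1),"Fz",round(float(np.dot(ctrl.current_ft_force(),Z)),1),"w",round(ctrl.current_gripper_width(),3),"ff",np.round(ctrl.current_finger_force(),1))
r=rpy(knob_R(0,1))
q=solver.solve_ik((G+100*Z).tolist(),r)
q0=np.array(ctrl.current_q()); 
ctrl.move_straight([142,557,330]) if 0 else None
ctrl.movej(list(q)); st("above")
ctrl.move_gripper(0.5); 
ctrl.move_straight((G+25*Z).tolist(),rate=120); st("near")
cs=cams(); overlay(cs,P,"pics/c.png",boxes=((270,250,110,110),(350,220,110,110)))
E
```

```text
above 3.2 [ 441.7 -153.5  198.9] F [-0.6 -0.7 -0.5] Fz 0.1 w 1.001 ff 0.0
near 4.5 [ 466.1 -118.9  137.7] F [-0.9  0.4 -0.6] Fz -0.4 w 0.501 ff 0.0
```

View pics/c.png

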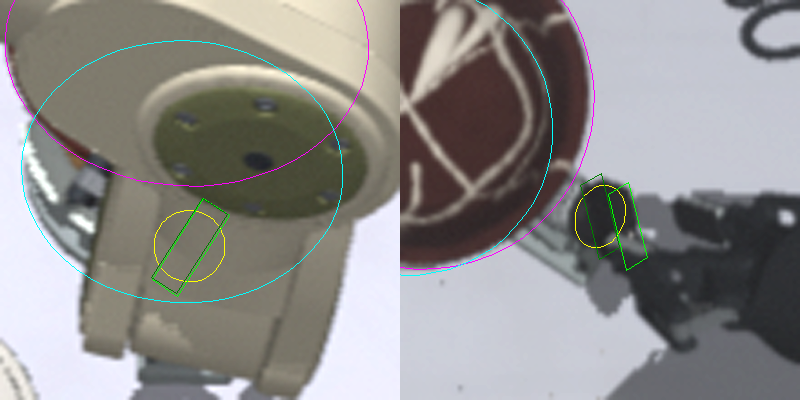

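The arm hides the knob in the scene view. In the top view the fingers straddle the knob outline, so I go on down with force checks.

```bash
cat >> model.py <<'E'
def fz(): return float(np.dot(ctrl.current_ft_force(),Z))
def st(s): print(s,round(ctrl.current_time(),1),np.round(ctrl.current_ee_pos(),1),"F",np.round(ctrl.current_ft_force(),1),"Fz",round(fz(),1),"M",np.round(ctrl.current_torque(),2),"w",round(ctrl.current_gripper_width(),3),"ff",np.round(ctrl.current_finger_force(),1))
E
python3 - <<'E'
from model import *
ok=True
for d in(15,8,2,-3,-7,-10):
    ctrl.move_straight((G+d*Z).tolist(),rate=60)
    if abs(fz())>5: st(f"contact {d}"); ok=False; break
st("down")
if ok:
    ctrl.move_gripper(0.0,grip_force=50); st("grip")
E
```

```text
down 6.2 [ 477.3 -102.   108.5] F [0.3 0.5 1.4] Fz 0.8 M [-0.42  0.29 -0.01] w 0.498 ff 0.0
grip 6.5 [ 477.6 -102.6  108.8] F [-0.3 -1.5 -0.1] Fz 0.7 M [-0.7   0.24 -0.11] w 0.176 ff 50.6
```

```bash
python3 - <<'E'
from model import *
B=np.array(ctrl.current_ee_pos())
for d in(4,8,12.5):
    ctrl.move_straight((G+(d-10)*Z).tolist(),rate=25); st(f"pull{d} act {np.dot(np.array(ctrl.current_ee_pos())-B,Z):.1f}")
E
```

```text
pull4 act 3.2 6.8 [ 476.3 -104.   111.5] F [ 7.   1.9 -8.2] Fz -9.9 M [-1.06 -0.29 -0.6 ] w 0.177 ff 49.2
pull8 act 7.1 7.2 [ 475.  -105.8  114.6] F [ 6.7  2.  -8.5] Fz -10.2 M [-1.14 -0.36 -0.58] w 0.176 ff 49.1
pull12.5 act 11.4 7.5 [ 473.6 -107.8  118.2] F [ 7.9  2.4 -9.9] Fz -11.9 M [-1.1  -0.42 -0.64] w 0.175 ff 49.0
```

```bash
python3 - <<'E'
from model import *
B=G-10*Z
ctrl.move_straight((G+3.2*Z).tolist(),rate=25); st("13.2")
q=np.array(ctrl.current_q()); q1=np.array(solver.solve_ik((G+3.2*Z).tolist(),rpy(knob_R(1.25,1)))); qs=np.array(solver.solve_ik((G+3.2*Z).tolist(),rpy(knob_R(0,1)))); print((q1-qs).round(3))
for k in(.33,.67,1):
    ctrl.movej((qs+k*(q1-qs)).tolist()); st(f"tw{k}")
    if np.linalg.norm(ctrl.current_ft_force())>45: break
E
```

```text
13.2 7.7 [ 473.4 -108.1  118.7] F [ 8.1  2.7 -9.9] Fz -12.0 M [-1.14 -0.44 -0.73] w 0.177 ff 49.0
[ 0.    0.    0.    0.    0.   -1.25]
tw0.33 8.2 [ 472.9 -107.4  118.6] F [ 7.1  4.  -9.7] Fz -12.2 M [-0.91 -0.31 -0.46] w 0.174 ff 49.0
tw0.67 8.7 [ 472.3 -106.8  118.3] F [ 4.6  5.9 -9.2] Fz -11.8 M [-0.87 -0.08 -0.36] w 0.181 ff 49.1
tw1 9.2 [ 471.6 -106.5  117.9] F [ 3.9  5.7 -9.8] Fz -12.0 M [-0.83  0.2  -0.34] w 0.176 ff 49.0
```

Twisted with steady force. Now I lower it into the rest notch and release.

```bash
python3 - <<'E'
from model import *
r=rpy(knob_R(1.25,1))
for d in (0,-2,-3.5):
    ctrl.move_straight((G+d*Z).tolist(),r,rate=25); st(f"in{d}")
ctrl.move_gripper(0.5); st("open")
ctrl.move_straight((G+40*Z).tolist(),r,rate=120)
ctrl.dwell(.2)
ctrl.reach((G+100*Z).tolist(),r)
cs=cams(); P2=P.copy(); P2[5]+=1.22; P2[3]+=7.5*.5736;P2[4]+=7.5*.819
overlay(cs,P2,"pics/d.png",boxes=((270,250,110,110),(350,220,110,110))); print(ctrl.current_time())
E
```

```text
in0 9.5 [ 472.7 -105.   115.2] F [ 3.4  5.5 -9.3] Fz -11.3 M [-0.82  0.19 -0.3 ] w 0.172 ff 49.0
in-2 9.7 [ 473.1 -104.8  114.7] F [-6.   0.8  1.4] Fz 2.8 M [-0.42  1.    0.28] w 0.178 ff 50.9
in-3.5 10.0 [ 473.3 -104.7  114.5] F [-13.6  -2.7  12.7] Fz 16.1 M [0.04 1.74 0.92] w 0.176 ff 52.9
open 10.3 [ 475.4 -105.2  114. ] F [-0.4 -0.4 -0.4] Fz -0.0 M [-0.38  0.32  0.07] w 0.502 ff 0.0
11.5083
```

View pics/d.png

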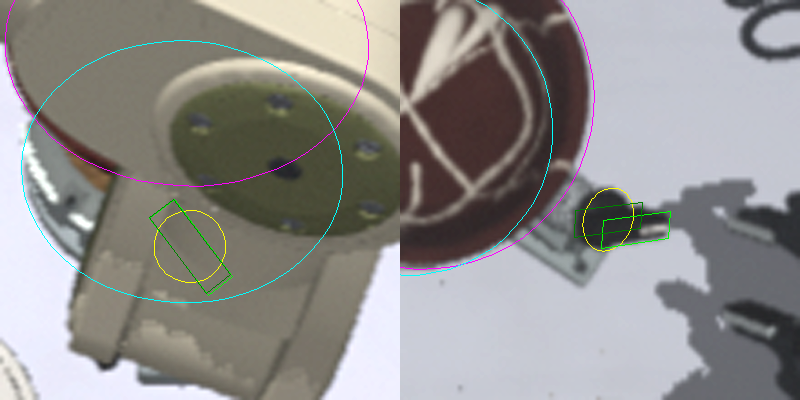

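Top view: the bar lies at the 1.22 rad outline and the knob is standing out by itself. Next is the handle.

```bash
cat >> model.py <<'E'
def hpose(w,z): return handle(P,w,z).tolist(), rpy(hand_R(w,-1))
def tang(w):
    a=P[2]+np.radians(80)+w; f=np.array(ctrl.current_ft_force()); return f@[-np.sin(a),np.cos(a),0], f@[np.cos(a),np.sin(a),0]
def bearing():
    e=np.array(ctrl.current_ee_pos()); return np.arctan2(e[1]-P[1],e[0]-P[0])-P[2]-np.radians(80)
E
python3 - <<'E'
from model import *
p,r=hpose(0,210)
ctrl.move_straight((G+150*Z).tolist(),rate=200)
ctrl.reach(p,r); ctrl.move_gripper(.7)
cs=cams(); overlay(cs,P,"pics/e.png",boxes=((270,150,110,110),(250,180,110,110)))
for z in(160,135,112):
    ctrl.move_straight(hpose(0,z)[0],rate=100)
    if np.linalg.norm(ctrl.current_ft_force())>6: st("contact"); break
else:
    ctrl.move_gripper(0,grip_force=20); st("grip"); print(tang(0))
E
```

```text
grip 15.6 [588.2 141.3 112.9] F [ 0.3 -1.   4.6] Fz 4.2 M [-0.01 -0.08  0.03] w 0.246 ff 19.6
(np.float64(-0.4990358685731461), np.float64(-0.9060935237946052))
```

View pics/e.png

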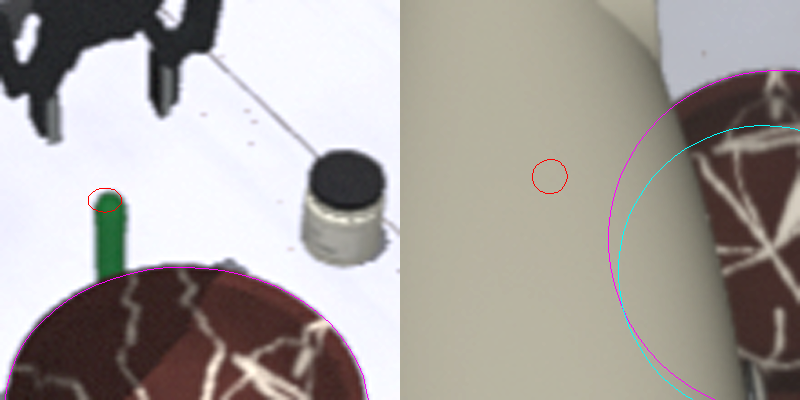

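The fingers straddle the handle and it is gripped (0.246, i.e. 20 mm). I turn the table to about 0.55 rad.

```bash
python3 - <<'E'
from model import *
for w in np.arange(.1,.56,.09):
    p,r=hpose(w,112); ctrl.move_straight(p,r,rate=45); print(w.round(2),ctrl.current_time(),np.round(tang(w),1),bearing().round(3))
    if np.linalg.norm(tang(w))>12: break
ctrl.move_gripper(.7); st("open")
ctrl.move_straight(hpose(w,215)[0],rate=150)
q=solver.solve_ik((G+100*Z).tolist(),rpy(knob_R(1.22,1))); ctrl.reach((G+150*Z).tolist(),rpy(knob_R(1.22,1)))
ctrl.move_gripper(.5); st("knob above")
E
```

```text
0.1 16.0167 [-0.5 -0.5] 0.097
0.19 16.45 [1.  0.4] 0.187
0.28 16.8833 [ 1.4 -0.8] 0.277
0.37 17.3167 [-0.2 -1. ] 0.367
0.46 17.75 [ 0.2 -1.5] 0.456
0.55 18.1833 [ 1.2 -1.7] 0.547
open 18.6 [511.3 139.8 111.7] F [ 0.2 -1.   0.1] Fz 0.5 M [-0.03 -0.01 -0.01] w 0.7 ff 0.0
knob above 21.1 [ 425.5 -176.7  239.8] F [-0.6  0.6 -1.2] Fz -1.0 M [-0.45  0.32  0.  ] w 0.502 ff 0.0
```

```bash
python3 - <<'E'
from model import *
import sys
r=rpy(knob_R(1.22,1))
ctrl.move_straight((G+25*Z).tolist(),r,rate=150)
for d in(10,4,-1.5):
    ctrl.move_straight((G+d*Z).tolist(),r,rate=60)
    if abs(fz())>5: st(f"contact {d}"); sys.exit()
ctrl.move_gripper(0,grip_force=50); st("grip")
B=np.array(ctrl.current_ee_pos())
for d in(1.5,4.5):
    ctrl.move_straight((G+d*Z).tolist(),r,rate=25); st(f"pull {d} act {np.dot(np.array(ctrl.current_ee_pos())-B,Z):.1f}")
E
```

```text
grip 23.3 [ 473.1 -106.3  115.3] F [-8.2 -2.5  3.2] Fz 6.5 M [-0.54  1.15  0.44] w 0.179 ff 49.2
pull 1.5 act 1.8 23.6 [ 472.5 -106.9  116.9] F [  0.9   3.3 -11.8] Fz -11.5 M [-1.2   0.77 -0.07] w 0.173 ff 49.0
pull 4.5 act 5.1 23.8 [ 471.5 -108.4  119.7] F [ -1.6   3.4 -13.9] Fz -12.5 M [-1.37  1.34  0.23] w 0.171 ff 49.0
```

```bash
python3 - <<'E'
from model import *
import sys
X=(G+4.8*Z).tolist()
q1=np.array(solver.solve_ik(X,rpy(knob_R(1.22,1)))); q0=np.array(solver.solve_ik(X,rpy(knob_R(-.02,1)))); print((q0-q1).round(3))
for k in(.33,.67,1):
    ctrl.movej((q1+k*(q0-q1)).tolist()); st(f"tw{k}")
    if np.linalg.norm(ctrl.current_ft_force())>45: sys.exit()
r=rpy(knob_R(-.02,1))
for d in(1.5,-1.5,-3.5,-4.5):
    ctrl.move_straight((G+d*Z).tolist(),r,rate=30); st(f"in{d}")
    if fz()>4: break
E
```

```text
[-0.   -0.    0.    0.    0.    1.24]
tw0.33 24.3 [ 471.9 -108.8  120.3] F [ -1.8   3.5 -15.1] Fz -13.5 M [-1.44  1.34  0.16] w 0.17 ff 48.9
tw0.67 24.8 [ 472.2 -109.2  120.5] F [ -1.6   1.9 -15.7] Fz -13.2 M [-1.72  1.46  0.06] w 0.174 ff 49.0
tw1 25.3 [ 472.4 -109.6  120.6] F [ -1.3   0.2 -16.9] Fz -13.5 M [-2.26  1.49 -0.02] w 0.175 ff 49.1
in1.5 25.5 [ 473.6 -107.9  117.9] F [ -2.3  -1.2 -17.2] Fz -12.7 M [-2.51  1.58 -0.1 ] w 0.173 ff 49.3
in-1.5 25.8 [ 474.6 -106.5  115.4] F [ -3.2  -2.9 -17.3] Fz -11.8 M [-2.74  1.74 -0.12] w 0.178 ff 49.5
in-3.5 26.0 [ 475.2 -105.9  114.4] F [ -6.5  -5.  -10.5] Fz -4.1 M [-2.61  2.06  0.17] w 0.175 ff 50.3
in-4.5 26.3 [ 475.4 -105.8  114.1] F [-11.4  -6.8  -6.1] Fz 1.9 M [-2.31  2.43  0.46] w 0.173 ff 51.3
```

```bash
python3 - <<'E'
from model import *
r=rpy(knob_R(-.02,1))
ctrl.move_gripper(.5); st("open")
ctrl.move_straight((G+150*Z).tolist(),r,rate=200)
p,r=hpose(.55,215); ctrl.reach(p,r); ctrl.move_gripper(.7)
ctrl.move_straight(hpose(.55,160)[0],rate=150); ctrl.move_straight(hpose(.55,112)[0],rate=100); st("down")
ctrl.move_gripper(0,grip_force=25); st("grip")
for w in np.arange(.57,.685,.02):
    p,r=hpose(w,112); ctrl.move_straight(p,r,rate=15); print(w.round(3),round(ctrl.current_time(),1),np.round(tang(w),1),bearing().round(3))
    if abs(tang(w)[0])>7: break
E
```

```text
open 26.7 [ 476.7 -104.9  114.4] F [-0.5 -0.2  0.2] Fz 0.4 M [-0.41  0.3   0.05] w 0.502 ff 0.0
down 30.3 [512.  139.9 112.7] F [ 0.3 -0.5  1.7] Fz 1.5 M [ 0.06  0.01 -0.03] w 0.696 ff 0.0
grip 30.8 [511.9 139.9 112.8] F [-0.9  0.4  4.3] Fz 3.6 M [-0.03  0.17 -0.  ] w 0.244 ff 24.5
0.57 31.1 [-0.7  0.6] 0.567
0.59 31.4 [-0.6  0.4] 0.587
0.61 31.8 [-0.7  0.2] 0.608
0.63 32.1 [-1.7  0.8] 0.628
0.65 32.4 [-2.8  0. ] 0.647
0.67 32.8 [-1.5  0.1] 0.667
```

Drag of 1–3 N shows the pin riding on the rim. I keep going in fine steps until it blocks.

```bash
python3 - <<'E'
from model import *
for w in np.arange(.68,.91,.01):
    p,r=hpose(w,112); ctrl.move_straight(p,r,rate=8); f=tang(w); print(w.round(3),round(ctrl.current_time(),1),np.round(f,1),bearing().round(3))
    if abs(f[0])>7: break
E
```

```text
0.68 33.1 [-2.6  0.2] 0.674
0.69 33.4 [-2.7 -0.2] 0.685
0.7 33.7 [-1.5  0.3] 0.696
0.71 34.1 [-1.6  0.7] 0.704
0.72 34.4 [-1.  -0.3] 0.718
0.73 34.7 [-0. -0.] 0.73
0.74 35.0 [ 1. -0.] 0.743
0.75 35.4 [ 7.6 -1.6] 0.767
```

The table is now being drawn forward, so the pin is sinking into the notch. I follow it and feel both sides.

```bash
python3 - <<'E'
from model import *
for w in np.arange(.76,.87,.01):
    p,r=hpose(w,112); ctrl.move_straight(p,r,rate=8); f=tang(w); print(w.round(3),round(ctrl.current_time(),1),np.round(f,1),bearing().round(3))
    if f[0]<-8: break
E
```

```text
0.76 35.7 [ 3.6 -1.4] 0.772
0.77 36.0 [ 1.9 -1. ] 0.776
0.78 36.3 [-0.3 -0.6] 0.782
0.79 36.7 [-0.6 -0.9] 0.792
0.8 37.0 [0.4 0.2] 0.802
0.81 37.3 [ 0.5 -0.8] 0.812
0.82 37.6 [-2.4 -0.8] 0.818
0.83 38.0 [-5.8 -0.4] 0.821
0.84 38.3 [-8.7  0.1] 0.823
```

It is blocked at about 0.776 and 0.820, which is the play of ±0.02 about 0.80, so the pin is in the notch. I centre the handle, release, retreat and check.

```bash
python3 - <<'E'
from model import *
p,r=hpose(.798,112); ctrl.move_straight(p,r,rate=15); print(tang(.798)); ctrl.move_gripper(.6); st("open")
ctrl.move_straight(hpose(.798,230)[0],rate=150)
ctrl.reach([250,400,300],rpy(hand_R(.8,-1))); st("away")
cs=cams(); h=handle(P,.798,120); print(np.hypot(*(h[:2]-[411,225])))
overlay(cs,P,"pics/f.png",wheel=.798,boxes=((200,195,180,150),(235,195,190,150)))
E
```

```text
(np.float64(-0.805805303472638), np.float64(-1.7657878950598136))
open 39.2 [479.  125.6 111.4] F [ 0.2 -0.6  1. ] Fz 1.0 M [ 0.01 -0.03  0.03] w 0.599 ff 0.0
away 41.5 [250.5 399.6 299.5] F [ 0.4  0.2 -0.6] Fz -0.7 M [-0.01 -0.   -0.  ] w 0.601 ff 0.0
120.79577012485773
```

View pics/f.png

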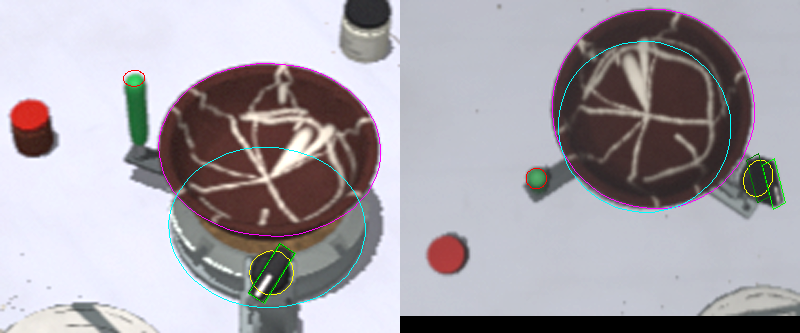

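Bowl is centred, handle is by the red jar and the knob sits on its home outline. A last sub-pixel comparison of the knob with the first pictures will confirm the depth.

```bash
python3 - <<'E'
from model import *
cs=cams()
for n,(x0,y0,x1,y1) in dict(scene=(312,306,332,332),top=(398,268,418,294)).items():
    ref=cv2.imread(f"pics/{n}0.png"); k=8
    up=lambda i:cv2.resize(i,None,fx=k,fy=k,interpolation=cv2.INTER_CUBIC)
    T=up(ref[y0:y1,x0:x1]); S=up(cs[n]["img"][y0-5:y1+5,x0-5:x1+5])
    m=cv2.matchTemplate(S,T,cv2.TM_CCOEFF_NORMED); _,v,_,l=cv2.minMaxLoc(m); print(n,v,np.array(l)/k-5,"px shift for 5mm:",(proj(cs[n],G+5*Z)-proj(cs[n],G)).round(2))
E
```

```text
scene 0.9755688309669495 [0.   0.25] px shift for 5mm: [0.07 0.06]
top 0.9927156567573547 [0. 0.] px shift for 5mm: [1.52 0.55]
```

The knob has zero shift in the top view, where 5 mm out would be 1.5 px, so the plunger is home. Handing in.

```bash
python3 -c "
from plant import ctrl
print(ctrl.close_job(),ctrl.current_time())"
```

```text
the job is handed in; nothing more can be done
the job is handed in; nothing more can be done
```

The job is handed in, though no verdict came back: the table is turned one notch (about +0.80 rad) to the pigment jar and locked with the pin home and the knob twisted back; the bowl is centred and I saw no shift of either jar.

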